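Bolt the stone dealer's case

TASK

Bolt the lid of the wooden stone case: with your fingertips push the upright steel knob along the L-shaped slot as far as the corner, then round the corner and all the way to the end of the short leg, so that its collar lies over the edge of the lid. Only push the knob: do not pull it up or lift it. Leave the stones, torch and loupe around it where they are, and finish clear of everything.

Things in the scene. Friction and masses are not known exactly. Their poses are not given: they have to be found in the camera images.
- case: Fixed wooden stone case, 240 (x) x 220 (y) x 60 mm high. Origin: centre of its underside; x points away from the robot, y to the robot's left, turned up to 0.5 rad. The robot-side strip (x -120 to -24 mm) is a steel plate, top at 60 mm, with an L-shaped slot 16 mm wide; the rest is the windowed lid, top at 58 mm. Slot: long leg along y at x -85, short leg along x at y +35 mm.
- slot_start (a point): Blind start of the slot's long leg, on the case at x -85, y -45 mm, level with the plate's top (60 mm above the table); axes as the case's. The knob starts with its axis on this leg at case y -47 to -30 mm and is pushed from here along +y to the corner.
- slot_corner (a point): Middle of the slot's corner, on the case at x -85, y +35 mm, level with the plate's top; axes as the case's. The long leg stops here: the knob's axis can go on to y +37 mm. From here the short leg runs along +x. The 12 mm pin has 2 mm of sideways play each way in both legs.
- slot_end (a point): Closed end of the slot's short leg, on the case at x -40, y +35 mm, level with the plate's top; axes as the case's. The knob is fully home when its axis is here; it can go 2 mm farther (x -38 mm), where it meets the end.
- knob: Dark steel slide knob captive in the slot, about 0.2 kg. Origin on its axis at the collar's underside, 60 mm above the table, z up. Round collar 44 mm wide, 6 mm thick, slides on the plate; on it an upright post 18 mm wide, 34 mm tall, to be pushed low, just above the collar. Smooth and slippery: sliding takes 0.5 to 3 N; no spring: it stays where left.
- knob_top (a point): Centre of the top of the knob's post, 100 mm above the table (the collar's top is at 66 mm). Under the plate the pin ends in a 40 mm flange, so the knob can rise only 5 mm and tips a little (about 0.13 rad at most) when pushed against a stop, falling back flat when let go.
- lid_stone: Bystander: grey-green rough stone about 55 x 45 x 26 mm lying on the lid's window, near its +y edge; origin at the centre of its underside.
- left_stone: Bystander: rough stone about 85 x 70 x 45 mm on the table beside the case, on its +y side; origin at the centre of its underside.
- right_stone: Bystander: rough stone about 100 x 60 x 35 mm on the table beside the case, on its -y side; origin at the centre of its underside.
- torch: Bystander: aluminium pen torch, 30 mm head down, standing upright 97 mm tall on the table on the case's +y side; origin at the centre of its underside.
- loupe: Bystander: folded steel loupe, 80 x 34 x 16 mm, lying on the lid's window near its -y edge; origin under its handle.
Things that resemble listed ones, but are neither listed nor needed, are in the scene too. What is shaped like the knob but purple or red is not meant.

How it is judged:
By the outcome, as a careful person would: the job done as asked, in the order asked, and still so for the second after the job is handed in, with the robot touching nothing.
It also fails if it takes over 42 s, if anything falls off the work surface, if the arm or the gripper's body presses on something with over 40 N, if the wrist force passes 120 N, or if a joint passes its speed limit or range.

ROBOT

A 6-joint arm with a two-finger parallel gripper is mounted at the origin on the work surface. World frame = base frame: x ahead of the robot, y to its left, z up, the work surface at z = 0. Lengths are in m, angles in degrees, forces in N, time in s.
With the tool pointing down it reaches from about 0.275 to 0.875 m from the base axis. Payload 12.5 kg.
Tool frame: the origin (TCP) lies between the finger pads; the fingertips stand 14 mm ahead of it and the grasp point (between the pads) lies 5 mm behind it; z points along the fingers, y is the direction in which the jaws open and shut (so a half turn about z gives the same grasp; the last joint's range is limited). The gripper opens to 85 mm and grips with 20 to 120 N. Pads are 22 mm wide; open, the fingers measure 114 mm over their backs; the gripper's body (76 mm by 85 mm) begins 54 mm behind the grasp point. The pads swing forward as they close: fully open they stand 13 mm farther back than shut.
Start: joints at [-4.847, 20.094, 94.641, -0, 65.266, -4.847], TCP at [0.55, 0, 0.245] pointing down, gripper open.
Joint ranges: [-157.81, 157.81], [-45, 120.19], [0.68, 151.7], [-89.99, 269.99], [4.06, 180], [-164.3, 164.3]. Speed limits (degrees/s): [127.2, 127.2, 159.86, 180, 180, 180].

INTERFACE

Orientations are given as a 3x3 rotation matrix whose columns are the frame's x, y, z axes.
In Python, from plant import robot gives the robot as it stands. The module is installed in compiled form; this text tells all that it offers.
- The arm moves only by the tool drive_tool, never from a script. Its argument "motion" is a list that holds one entry, the list of rows, each a list of 6 numbers: the shift along the tool's x, y, z in mm, then the turn, a rotation vector about the tool's x, y, z in rad. A call has 1 to 10 rows; each row is the pose to reach, as a shift and turn from the pose commanded when the call began, along the tool's axes at that moment; what a row does not reach only later rows make up. A row lasts 1/12 s, in which the tool goes at most 41.7 mm and 7.16 degrees, less where a joint would pass 70% of its speed; a pose out of reach is approached as far as the arm can. A call with a gripper value outside its range is refused whole. "grip" is the closure in counts, from 0 (fully open) to 255 (shut), set as the call begins (left out, the last holds). The fingers move at their own pace and stop on an object; "force" is the grip in N (left out, the last holds). Time passes only in rows, so rows that repeat a pose let the fingers close. It gives the time, the measured TCP pose, the force and the opening at its end, in the units of the state.
- robot.get_obs(): the state, without advancing time (a new reading comes with each control period).
- robot.read_camera(name): name is "scene" or "side" or "wrist"; returns the picture (420x560x3 uint8, blue, green, red); there is no depth.
- robot.camera_info(name): a dict with "fx", "fy", "cx", "cy" (pixels), "position" and "rotation" of the camera in the world; the wrist camera has in their place "hand_eye" (4x4, takes a point from camera to tool coordinates, whose origin is the TCP and whose axes are the flange's). Camera axes: x right, y down, z forward; pixel columns grow to the right and rows downward; lengths in m; the calibration is good to about 2 mm. A picture is of the moment at which its call begins: read the wrist's pose just before it. camera_info takes no time and is no camera call.
- robot.close_job(): hands the job in, once; it reports no verdict.
The state is a dict: "t": time; "joint_pos": joint angles; "joint_velocities": joint speeds; "tau": joint torques, N m; "position": TCP position; "orientation": TCP orientation; "ft_force": force on the tool from outside, world axes, zero at the start; "torque": the same for the moment, N m; "opening": finger opening in m.
Only numpy, scipy, OpenCV 4.12 (cv2) and the standard library are available. Lean on these libraries where they do the work, as an engineer would, in place of code of your own. Each camera call takes 0.05 s, during which the arm holds its last target.

## Working session

There is one attempt and no reset: what is moved stays moved. The work goes in short steps, Python scripts to look and compute and a tool call to move; the robot and the scene stay as the last step left them, time stands still between calls to the robot, and variables do not carry over. Pictures are saved under pics/ and viewed, and the job is handed in when it is done.

Besides the shell and the picture viewer there is one more tool, called after "Request:" as name(argument=value, ...) on one line, values as JSON. drive_tool: Moves the arm, as the interface text tells. Its arguments: {"type":"object","properties":{"motion":{"type":"array","items":{"type":"array","items":{"type":"array","items":{"type":"number"}}}},"grip":{"type":"number"},"force":{"type":"number"}},"required":["motion"]}

```bash
mkdir -p pics
python3 - <<'E'
from plant import robot
import cv2
o=robot.get_obs();print(o['t'],o['position'],o['orientation'],o['opening'])
for n in ['scene','side','wrist']:
    cv2.imwrite(f'pics/{n}0.png',robot.read_camera(n));print(robot.camera_info(n))
E
```

```text
0.0 [5.49676592e-01 7.12202072e-05 2.44742776e-01] [[ 1.88781158e-05  9.99999309e-01 -1.17536160e-03]
 [ 9.99999992e-01 -1.87299078e-05  1.26106537e-04]
 [ 1.26084436e-04 -1.17536397e-03 -9.99999301e-01]] 0.08517461823435873
{'fx': 487.0227912127973, 'fy': 487.0227912127973, 'cx': 285.6017834297241, 'cy': 206.12891755065166, 'position': array([0.87103962, 0.60098241, 0.74819853]), 'rotation': array([[-8.56921042e-01,  3.68998673e-01, -3.59897633e-01],
       [ 5.15447165e-01,  6.12449906e-01, -5.99349091e-01],
       [-7.39747651e-04, -6.99103062e-01, -7.15020532e-01]])}
{'fx': 434.9821744871594, 'fy': 434.9821744871594, 'cx': 279.61459441209206, 'cy': 204.69131954271276, 'position': array([0.36295206, 0.60015141, 0.6017073 ]), 'rotation': array([[-0.95270079, -0.21658144,  0.21319868],
       [-0.30351145,  0.6421438 , -0.70394043],
       [ 0.01555622, -0.73535285, -0.67750586]])}
{'fx': 370.860735150862, 'fy': 370.860735150862, 'cx': 278.77894657044203, 'cy': 211.37778906826264, 'hand_eye': array([[-2.25641150e-04, -9.51263062e-01, -3.08380504e-01,
         7.85889964e-02],
       [ 9.99999954e-01, -2.77490439e-04,  1.24279143e-04,
        -3.00941330e-04],
       [-2.03794799e-04, -3.08380462e-01,  9.51263081e-01,
        -1.28175447e-01],
       [ 0.00000000e+00,  0.00000000e+00,  0.00000000e+00,
         1.00000000e+00]])}
```

View pics/scene0.png

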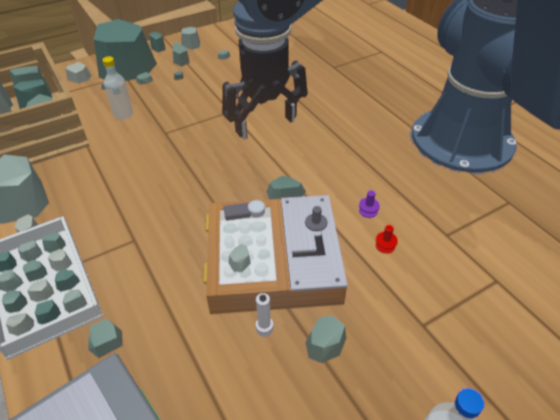

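View pics/side0.png

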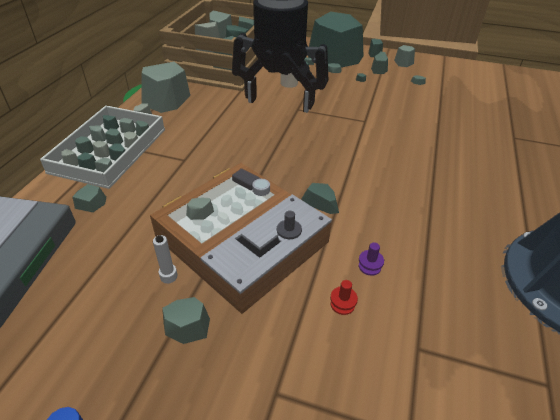

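View pics/wrist0.png

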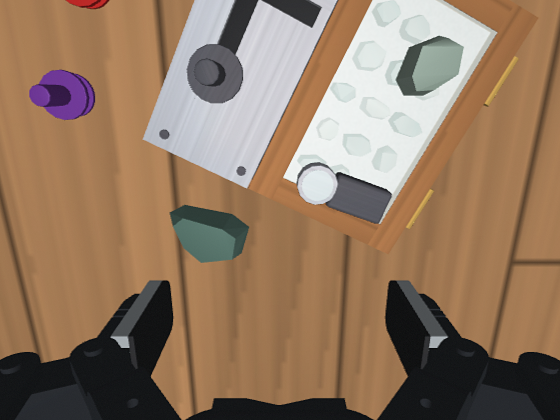

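Both fixed views show the case. In the scene view the knob's top is at about (317,210) and the slot corner at about (320,252). In the side view the knob's top is at about (290,215). I'll enlarge all three to read off points.

Run:
```python
import cv2
a=cv2.imread('pics/scene0.png')[185:315,195:355];cv2.imwrite('pics/sc.png',cv2.resize(a,None,fx=4.5,fy=4.5,interpolation=cv2.INTER_CUBIC))
a=cv2.imread('pics/side0.png')[165:310,145:340];cv2.imwrite('pics/sd.png',cv2.resize(a,None,fx=4,fy=4,interpolation=cv2.INTER_CUBIC))
```

```text
(no output)
```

View pics/sc.png

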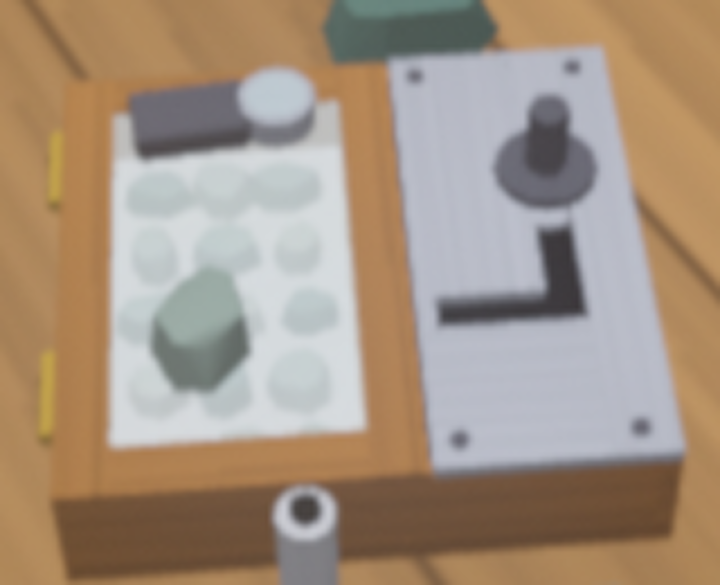

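View pics/sd.png

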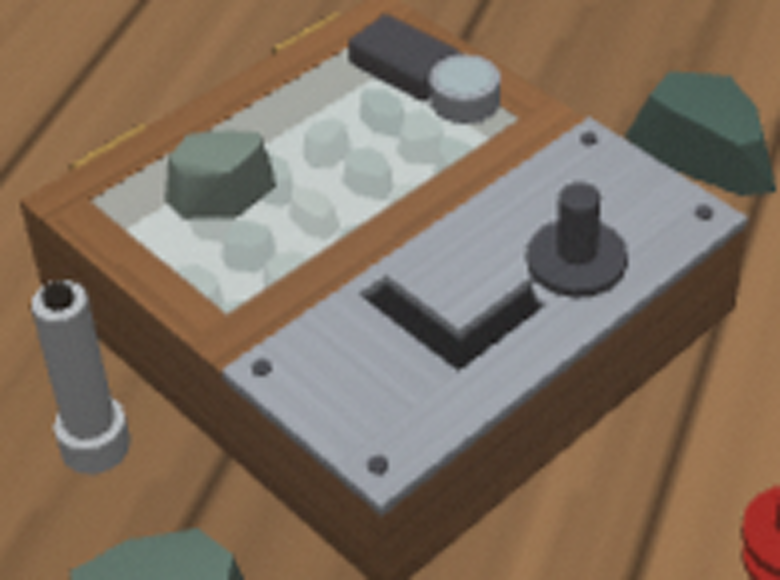

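```bash
cat > h.py <<'E'
import numpy as np,cv2
from plant import robot
from scipy.optimize import least_squares
def P(n):
    i=robot.camera_info(n);R=i['rotation'];K=np.array([[i['fx'],0,i['cx']],[0,i['fy'],i['cy']],[0,0,1]])
    return K@np.c_[R.T,-R.T@i['position']]
def tri(a,b):
    X=cv2.triangulatePoints(P('scene'),P('side'),np.array(a,float).T,np.array(b,float).T);X=(X[:3]/X[3]).T
    return X
def proj(M,X): 
    q=np.c_[X,np.ones(len(X))]@M.T; return q[:,:2]/q[:,2:]
E
cat > m.py <<'E'
from h import *
sc=np.array([(389,60),(604,47),(685,452),(432,472),(586,313),(438,326),(438,298),(549,108),(545,167)],float)
sd=np.array([(590,118),(747,215),(381,508),(222,372),(459,366),(362,292),(387,278),(580,195),(577,255)],float)
sc=(sc+.5)/4.5-.5+[195,185]; sd=(sd+.5)/4-.5+[145,165]
X=tri(sc,sd);print(X.round(4))
C=np.array([(-24,-110,60),(-120,-110,60),(-120,110,60),(-24,110,60),(-93,43,60),(-32,43,60),(-32,27,60)])/1e3
Rz=lambda t:np.array([[np.cos(t),-np.sin(t),0],[np.sin(t),np.cos(t),0],[0,0,1]])
f=lambda p:C@Rz(p[3]).T+p[:3]
A,B=P('scene'),P('side')
r=least_squares(lambda p:np.r_[(proj(A,f(p))-sc[:7]).ravel(),(proj(B,f(p))-sd[:7]).ravel()],[.45,.2,0,0])
print(r.x,r.fun.round(1))
p=r.x;print('knob in case',((X[7:]-p[:3])@Rz(p[3]))*1e3)
for n,c in dict(start=(-85,-45,60),corner=(-85,35,60),end=(-40,35,60)).items(): print(n,Rz(p[3])@(np.array(c)/1e3)+p[:3])
E
python3 m.py
```

```text
[[ 5.203e-01 -6.000e-04  5.880e-02]
 [ 4.348e-01  4.390e-02  6.180e-02]
 [ 5.319e-01  2.393e-01  5.880e-02]
 [ 6.182e-01  1.964e-01  5.730e-02]
 [ 5.270e-01  1.653e-01  6.050e-02]
 [ 5.803e-01  1.388e-01  5.890e-02]
 [ 5.732e-01  1.274e-01  5.930e-02]
 [ 4.987e-01  9.270e-02  9.930e-02]
 [ 4.989e-01  9.280e-02  6.350e-02]]
[ 0.59064867  0.08735941 -0.00080789 -0.45823901] [-0.   0.1 -0.5  0.2  0.1  0.   0.4 -0.5  0.9  1.2  0.1  0.6 -0.7 -0.1
  0.1 -0.5  0.4  0.3  0.3 -0.6  0.2 -0.8  0.2  1.1 -0.6  0.2  0.1 -1.1]
knob in case [[-84.8100686  -35.9127335  100.1466173 ]
 [-84.71144391 -35.77246359  64.34361801]]
start [0.49451125 0.08460333 0.05919211]
corner [0.52990081 0.15634997 0.05919211]
end [0.57025829 0.13644334 0.05919211]
```

The case fits to about 1 px: yaw −0.458 rad, knob at case (−85, −36), and the triangulated knob top at 99 mm agrees with the text. I'll push with shut fingers aligned to the case, so I'm moving above the −y side of the knob first.

Request:
drive_tool(motion=[[[15,-17,28,0,0,0.115],[30,-34,57,0,0,0.23],[45,-50,86,0,0,0.345],[61,-67,115,0,0,0.458],[61,-67,115,0,0,0.458],[61,-67,115,0,0,0.458],[61,-67,115,0,0,0.458],[61,-67,115,0,0,0.458]]], grip=255, force=20)

```text
t: 0.82
position: [0.4843, 0.0606, 0.1314]
orientation: [[0.441, 0.897, 0.002], [0.897, -0.441, 0.0], [0.001, 0.002, -1.0]]
ft_force: [-0.5, -0.7, 0.2]
opening: 0.0
```

```bash
cat > look.py <<'E'
import sys
from h import *
k=sys.argv[1]
o=robot.get_obs();p=np.array([.59065,.08736,0]);t=-.458
R=np.array([[np.cos(t),-np.sin(t),0],[np.sin(t),np.cos(t),0],[0,0,1]])
print(o['t'],'tcp case mm',((o['position']-p)@R*1e3).round(1),'F case',(o['ft_force']@R).round(2),'open',o['opening'])
print((R.T@o['orientation']).round(3).tolist())
w=robot.read_camera('wrist');s=robot.read_camera('side')
cv2.imwrite(f'pics/w{k}.png',w)
cv2.imwrite(f'pics/s{k}.png',s)
a=cv2.resize(s[150:310,190:390],None,fx=4,fy=4,interpolation=cv2.INTER_CUBIC)[:600]
cv2.imwrite(f'pics/sz{k}.png',a)
E
python3 look.py 1
```

```text
0.8167 tcp case mm [-83.6 -71.  131.4] F case [-0.15 -0.88  0.19] open 1.662529878190858e-05
[[-0.001, 1.0, 0.002], [1.0, 0.001, 0.001], [0.001, 0.002, -1.0]]
```

View pics/sz1.png

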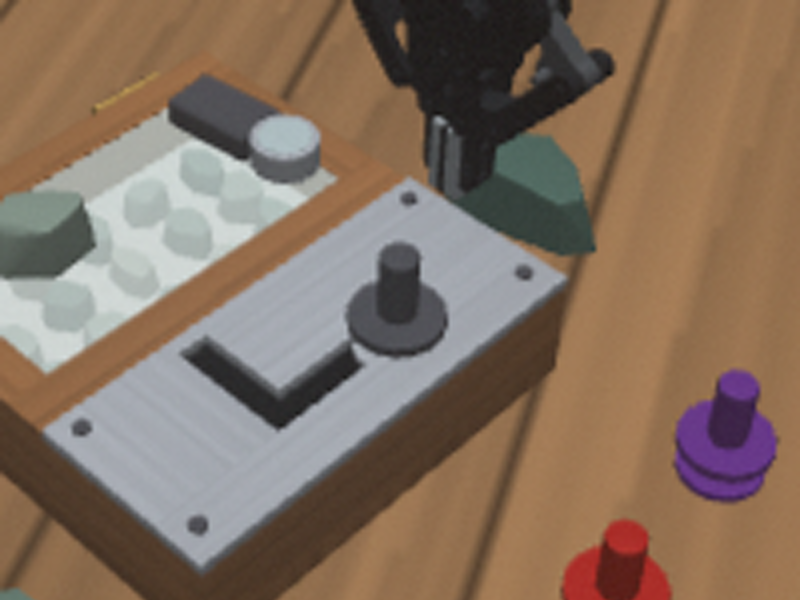

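View pics/w1.png

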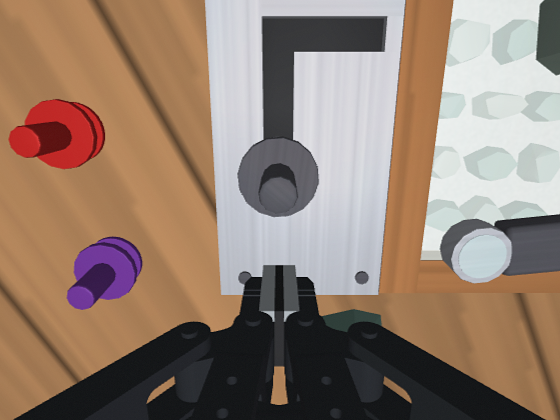

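Aligned and shut. In the wrist view the fingertips are at about (279,268), directly behind the post at (279,190). I'll check the tip's height against its projection before going down.

Run:
```python
from h import *
o=robot.get_obs()
for d in (0,14,20,27):
  for x in(-11,11):
    for y in (-14,0,14):
      X=o['position']+o['orientation']@np.array([x,y,d])/1e3
      q=proj(P('side'),X[None])[0]; print(d,x,y,((q-[190,150]+.5)*4-.5).round(), end=' ')
      i=robot.camera_info('wrist');c=np.linalg.inv(i['hand_eye'])@np.array([x/1e3,y/1e3,d/1e3,1])
      print('wrist',(i['fx']*c[:2]/c[2]+[i['cx'],i['cy']]).round())
```

```text
0 -11 -14 [501. 159.] wrist [244. 325.]
0 -11 0 [476. 144.] wrist [279. 325.]
0 -11 14 [451. 129.] wrist [314. 325.]
0 11 -14 [466. 184.] wrist [243. 276.]
0 11 0 [441. 168.] wrist [279. 276.]
0 11 14 [416. 153.] wrist [315. 276.]
14 -11 -14 [499. 185.] wrist [247. 305.]
14 -11 0 [474. 169.] wrist [279. 305.]
14 -11 14 [449. 154.] wrist [311. 305.]
14 11 -14 [464. 210.] wrist [246. 260.]
14 11 0 [439. 194.] wrist [279. 260.]
14 11 14 [415. 178.] wrist [312. 260.]
20 -11 -14 [498. 195.] wrist [248. 298.]
20 -11 0 [473. 180.] wrist [279. 298.]
20 -11 14 [449. 165.] wrist [310. 298.]
20 11 -14 [464. 220.] wrist [247. 254.]
20 11 0 [439. 204.] wrist [279. 254.]
20 11 14 [414. 189.] wrist [311. 254.]
27 -11 -14 [497. 208.] wrist [249. 290.]
27 -11 0 [472. 192.] wrist [279. 290.]
27 -11 14 [448. 177.] wrist [309. 290.]
27 11 -14 [463. 232.] wrist [248. 247.]
27 11 0 [438. 216.] wrist [279. 247.]
27 11 14 [414. 201.] wrist [310. 247.]
```

Run:
```python
import cv2
a=cv2.imread('pics/w1.png')[230:350,210:350];cv2.imwrite('pics/wz1.png',cv2.resize(a,None,fx=5,fy=5,interpolation=cv2.INTER_CUBIC))
```

```text
(no output)
```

View pics/wz1.png

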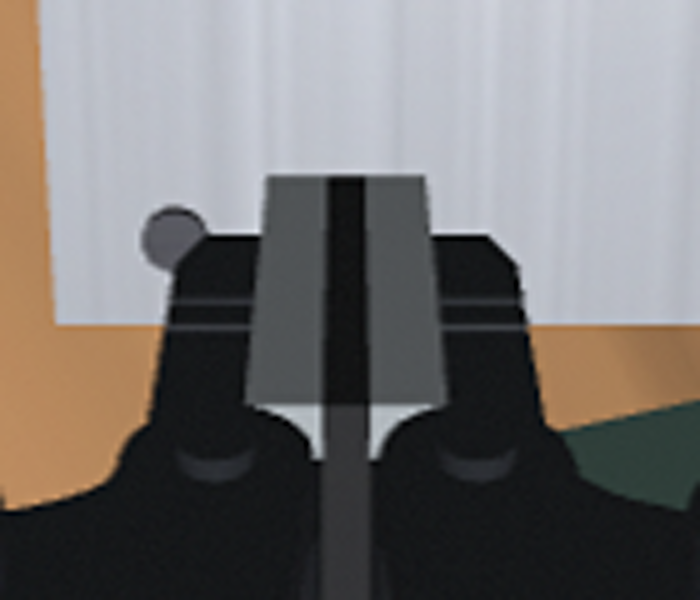

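The tip is about 12–14 mm ahead of the TCP, as the text says. Going down behind the knob.

Request:
drive_tool(motion=[[[0,-1,15,0,0,0],[0,-1,30,0,0,0],[0,-1,40,0,0,0],[0,-1,44,0,0,0],[0,-1,46,0,0,0],[0,-1,46,0,0,0]]])

```text
t: 1.42
position: [0.4823, 0.0614, 0.0844]
orientation: [[0.442, 0.897, 0.0], [0.897, -0.442, 0.0], [0.0, 0.0, -1.0]]
ft_force: [0.4, 0.1, -0.2]
opening: -0.0001
```

```bash
python3 look.py 2
```

```text
1.4167 tcp case mm [-85.7 -71.2  84.4] F case [ 0.27  0.26 -0.16] open -6.357521239078568e-05
[[0.0, 1.0, 0.0], [1.0, -0.0, 0.0], [0.0, 0.0, -1.0]]
```

View pics/sz2.png

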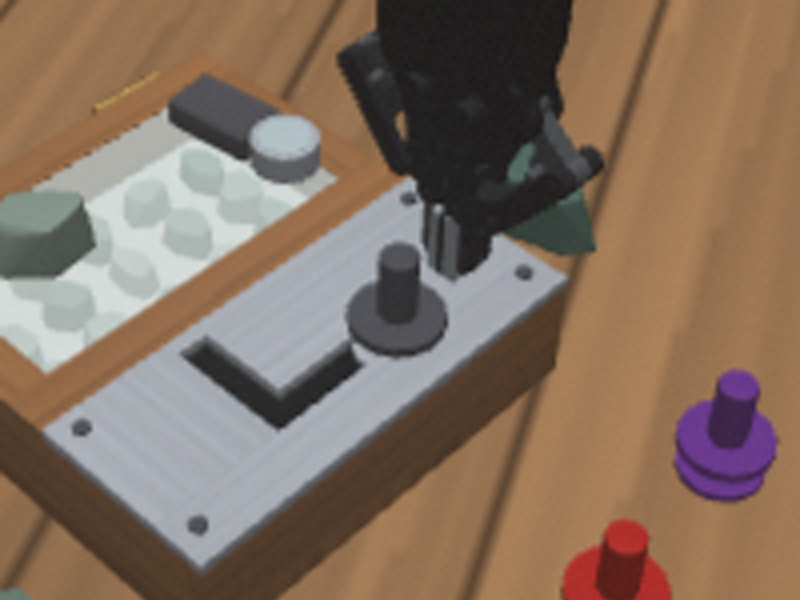

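View pics/w2.png

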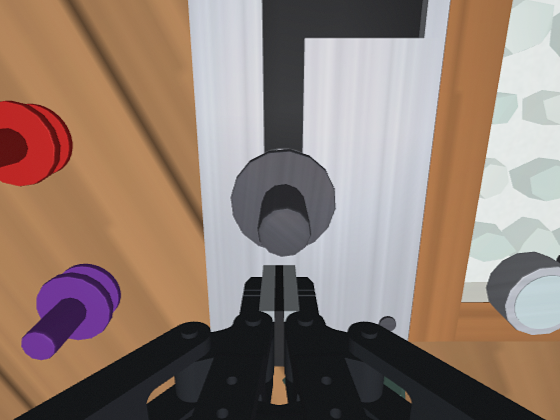

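The tip clears the collar at about 70 mm, and the post at (283,225) is 1 mm to the right of the fingers' axis. Starting the push along +y.

Request:
drive_tool(motion=[[[7,1,0.5,0,0,0],[12,1,0.5,0,0,0],[16,1,0.5,0,0,0],[21,1,0.5,0,0,0],[27,1,0.5,0,0,0],[33,1,0.5,0,0,0],[39,1,0.5,0,0,0],[45,1,0.5,0,0,0],[50,1,0.5,0,0,0],[53,1,0.5,0,0,0]]])

```text
t: 2.35
position: [0.5067, 0.1092, 0.0838]
orientation: [[0.442, 0.897, 0.0], [0.897, -0.442, 0.0], [0.0, 0.0, -1.0]]
ft_force: [-0.2, -0.8, 0.5]
opening: -0.0001
```

```bash
python3 look.py 3
```

```text
2.35 tcp case mm [-84.9 -17.5  83.8] F case [ 0.19 -0.79  0.48] open -9.779701134327683e-05
[[-0.0, 1.0, 0.0], [1.0, 0.0, 0.0], [0.0, 0.0, -1.0]]
```

View pics/sz3.png

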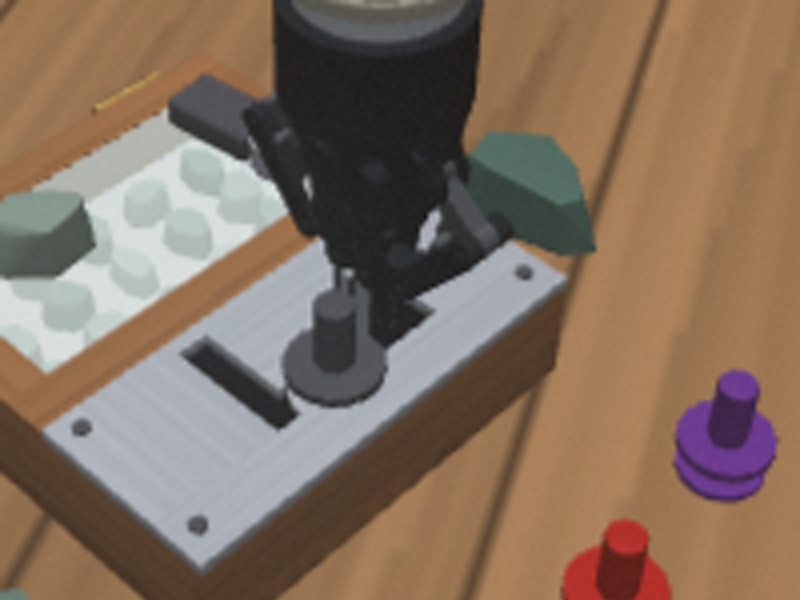

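View pics/w3.png

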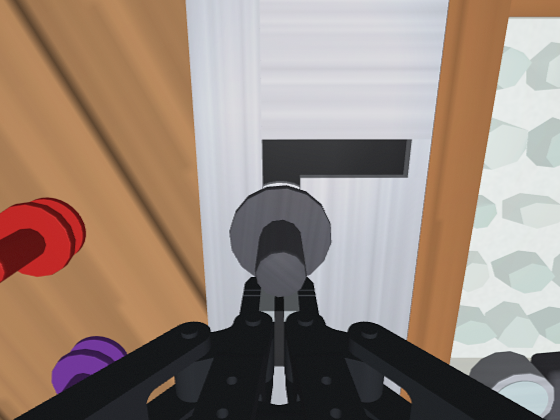

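The knob follows and stays flat (post at (281,260) in the wrist view, force about 1 N). About 32 mm remain to the corner, so I'm continuing and slowing near it.

Request:
drive_tool(motion=[[[4,0,0,0,0,0],[9,0,0,0,0,0],[14,0,0,0,0,0],[19,0,0,0,0,0],[23,0,0,0,0,0],[26,0,0,0,0,0],[28,0,0,0,0,0],[30,0,0,0,0,0],[31,0,0,0,0,0]]])

```text
t: 3.2
position: [0.5202, 0.1366, 0.0838]
orientation: [[0.442, 0.897, 0.0], [0.897, -0.442, 0.0], [0.0, 0.0, -1.0]]
ft_force: [0.1, -1.6, -0.5]
opening: -0.0001
```

```bash
python3 look.py 4
```

```text
3.2 tcp case mm [-84.9  13.   83.8] F case [ 0.78 -1.36 -0.47] open -8.897149005719246e-05
[[-0.0, 1.0, 0.0], [1.0, 0.0, 0.0], [0.0, 0.0, -1.0]]
```

View pics/sz4.png

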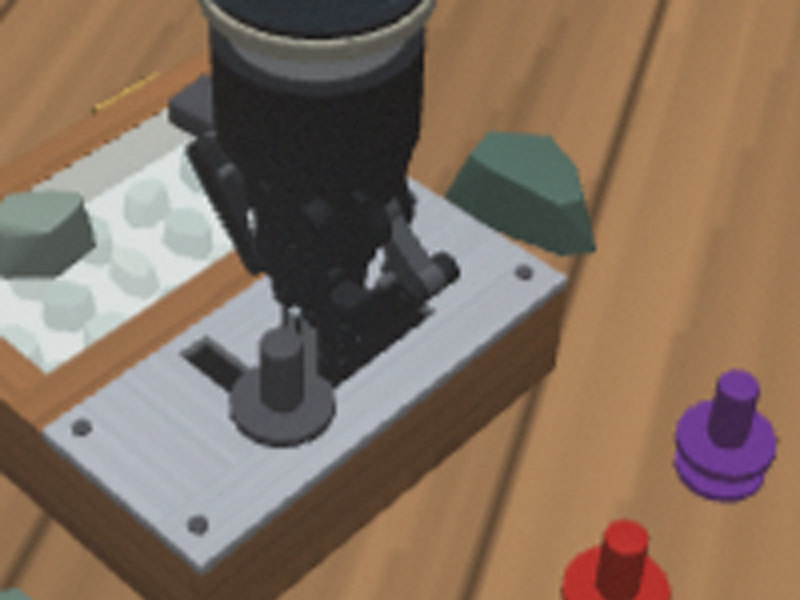

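View pics/w4.png

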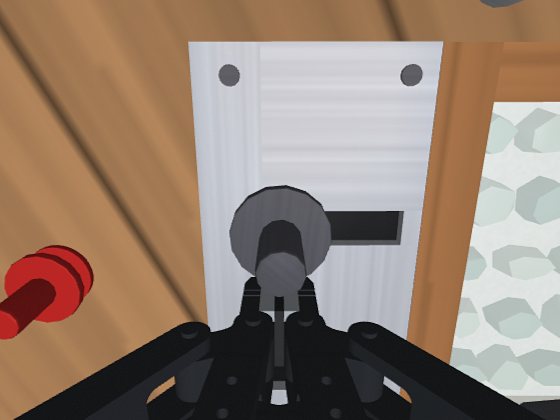

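```bash
cat > ray.py <<'E'
import sys
from h import *
def ray(cam,u,v,z):
    i=robot.camera_info(cam);d=i['rotation']@np.array([(u-i['cx'])/i['fx'],(v-i['cy'])/i['fy'],1]);o=i['position']
    X=o+d*(z-o[2])/d[2];t=-.458
    R=np.array([[np.cos(t),-np.sin(t),0],[np.sin(t),np.cos(t),0],[0,0,1]])
    return ((X-[.59065,.08736,0])@R*1e3).round(1)
z=lambda u,v:((u+.5)/4-.5+190,(v+.5)/4-.5+150)
E
python3 - <<'E'
from ray import *
for (u,v),h in [((400,257),.0992),((397,317),.0652),((336,303),.0992),((284,346),.0992),((282,405),.0652)]: print(ray('side',*z(u,v),h))
E
python3 - <<'E'
import cv2
a=cv2.imread('pics/s4.png')[225:265,235:285];cv2.imwrite('pics/szz4.png',cv2.resize(a,None,fx=14,fy=14,interpolation=cv2.INTER_CUBIC))
E
```

```text
[-85.8 -34.6  99.2]
[-86.9 -33.1  65.2]
[-85.7   3.4  99.2]
[-87.8  34.8  99.2]
[-87.6  36.4  65.2]
```

View pics/szz4.png

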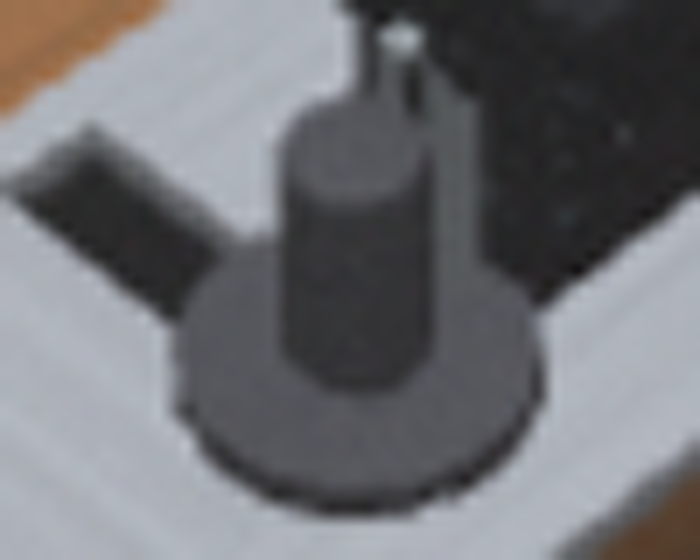

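The knob is at about y = 33–34, so I'm creeping on until it meets the stop.

Request:
drive_tool(motion=[[[0.7,0,0,0,0,0],[1.3,0,0,0,0,0],[2,0,0,0,0,0],[2,0,0,0,0,0]]])

```text
t: 3.63
position: [0.521, 0.1382, 0.0838]
orientation: [[0.442, 0.897, 0.0], [0.897, -0.442, 0.0], [0.0, -0.0, -1.0]]
ft_force: [0.0, 0.0, 0.3]
opening: -0.0004
```

Request:
drive_tool(motion=[[[0.5,0,0,0,0,0],[1,0,0,0,0,0],[1,0,0,0,0,0]]])

```text
t: 3.88
position: [0.5215, 0.1391, 0.0838]
orientation: [[0.442, 0.897, 0.0], [0.897, -0.442, 0.0], [0.0, 0.0, -1.0]]
ft_force: [-0.1, -1.5, 0.4]
opening: -0.0001
```

Request:
drive_tool(motion=[[[0.5,0,0,0,0,0],[1,0,0,0,0,0],[1,0,0,0,0,0]]])

```text
t: 4.13
position: [0.5219, 0.14, 0.0838]
orientation: [[0.442, 0.897, 0.0], [0.897, -0.442, 0.0], [0.0, 0.0, -1.0]]
ft_force: [-0.8, -0.1, -0.5]
opening: -0.0001
```

```bash
python3 look.py 5
python3 - <<'E'
import cv2
a=cv2.imread('pics/s5.png')[215:275,220:290];cv2.imwrite('pics/szz5.png',cv2.resize(a,None,fx=10,fy=10,interpolation=cv2.INTER_CUBIC))
E
```

```text
4.1333 tcp case mm [-84.9  16.9  83.8] F case [-0.73 -0.43 -0.49] open -9.467688858137694e-05
[[-0.0, 1.0, 0.0], [1.0, 0.0, 0.0], [0.0, 0.0, -1.0]]
```

View pics/szz5.png

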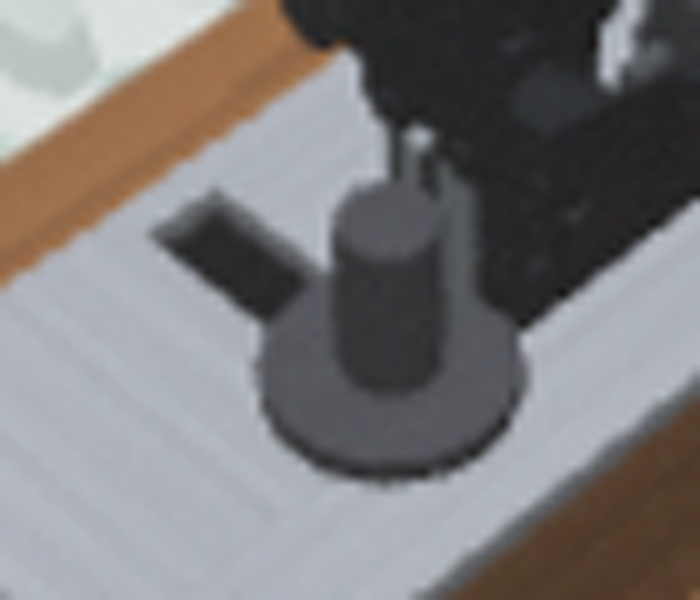

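View pics/w5.png

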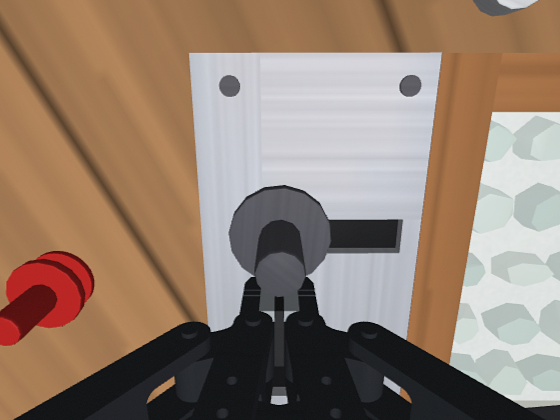

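```bash
cat >> ray.py <<'E'
def wray(u,v,z):
    i=robot.camera_info('wrist');o=robot.get_obs();H=i['hand_eye'];Rw=o['orientation'];c=o['position']+Rw@H[:3,3]
    d=Rw@H[:3,:3]@np.array([(u-i['cx'])/i['fx'],(v-i['cy'])/i['fy'],1])
    X=c+d*(z-c[2])/d[2];t=-.458
    R=np.array([[np.cos(t),-np.sin(t),0],[np.sin(t),np.cos(t),0],[0,0,1]])
    return ((X-[.59065,.08736,0])@R*1e3).round(1)
E
python3 - <<'E'
from ray import *
for p in [(365,220,.0592),(365,252,.0592),(402,236,.0592),(280,185,.0652),(280,283,.0652),(230,235,.0652),(331,235,.0652),(190,53,.0592),(281,275,.0992)]: print(p,wray(*p))
E
python3 - <<'E'
import cv2
a=cv2.imread('pics/w5.png')[175:305,215:415];cv2.imwrite('pics/wz5.png',cv2.resize(a,None,fx=4,fy=4,interpolation=cv2.INTER_CUBIC))
E
```

```text
(365, 220, 0.0592) [-47.3  41.9  59.2]
(365, 252, 0.0592) [-46.2  26.7  59.2]
(402, 236, 0.0592) [-30.4  34.4  59.2]
(280, 185, 0.0652) [-84.4  59.1  65.2]
(280, 283, 0.0652) [-84.4  14.4  65.2]
(230, 235, 0.0652) [-105.7   37.3   65.2]
(331, 235, 0.0652) [-62.8  37.2  65.2]
(190, 53, 0.0592) [-118.7  109.2   59.2]
(281, 275, 0.0992) [-84.2  36.2  99.2]
```

View pics/wz5.png

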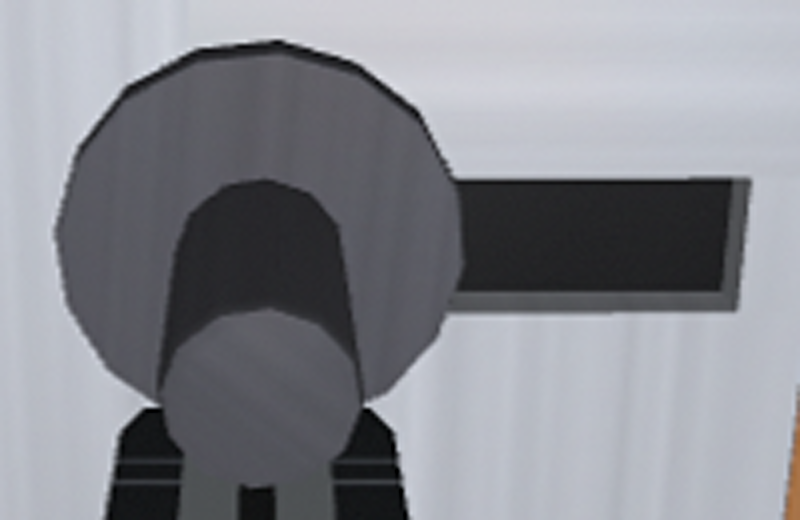

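By the wrist ray the knob is at y ≈ 36.3, in the corner and 0.7 mm short of the stop. I'm backing off, lifting clear, turning 90° and coming round behind the knob to push +x with the same flat fingertip side, because the knuckles would crowd the post the other way.

Request:
drive_tool(motion=[[[-6,0,0,0,0,0],[-12,0,-10,0,0,0.1],[-10,-8,-36,0,0,0.22],[0,-24,-36,0,0,0.34],[10,-32,-36,0,0,0.46],[18.5,-32,-36,0,0,0.58],[18.5,-32,-36,0,0,0.7],[18.5,-32,-36,0,0,0.82],[18.5,-32,-36,0,0,0.94],[18.5,-32,-36,0,0,1.06]]])

```text
t: 5.07
position: [0.5012, 0.1705, 0.1198]
orientation: [[0.999, 0.047, 0.0], [0.047, -0.999, 0.0], [0.0, -0.0, -1.0]]
ft_force: [0.4, 0.5, -0.2]
opening: -0.0001
```

Request:
drive_tool(motion=[[[0,0,0,0,0,0.12],[0,0,0,0,0,0.24],[0,0,0,0,0,0.36],[0,0,0,0,0,0.48],[0,0,0,0,0,0.511],[0,0,0,0,0,0.511],[0,0,0,0,0,0.511]]])

```text
t: 5.65
position: [0.5013, 0.1705, 0.1198]
orientation: [[0.897, -0.441, -0.0], [-0.441, -0.897, 0.0], [-0.0, -0.0, -1.0]]
ft_force: [0.0, 0.9, 0.5]
opening: 0.0002
```

```bash
python3 look.py 6
```

```text
5.65 tcp case mm [-116.9   35.   119.8] F case [-0.41  0.84  0.46] open 0.0001702138685327571
[[1.0, 0.001, -0.0], [0.001, -1.0, 0.0], [-0.0, -0.0, -1.0]]
```

View pics/w6.png

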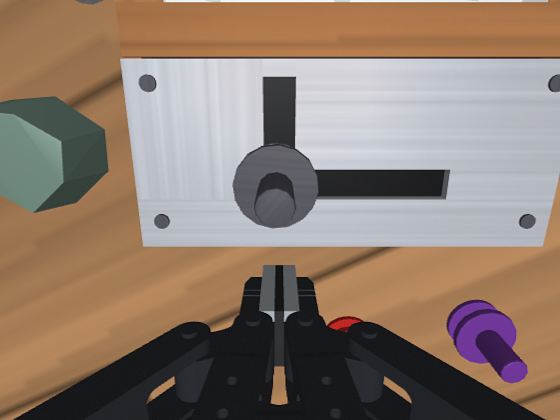

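View pics/s6.png

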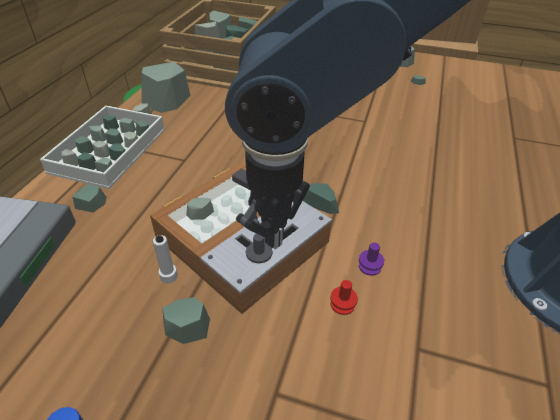

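The fingers are lined up behind the knob. The post's column is 276 against 279 for the fingers, about 1 mm. Going down and pushing +x.

Request:
drive_tool(motion=[[[0,-1,15,0,0,0],[0,-1,30,0,0,0],[0,-1,36,0,0,0],[3,-1,36,0,0,0],[7,-1,36,0,0,0],[11,-1,36,0,0,0],[15,-1,36,0,0,0],[19,-1,36,0,0,0],[22,-1,36,0,0,0],[24,-1,36,0,0,0]]])

```text
t: 6.58
position: [0.5238, 0.1608, 0.084]
orientation: [[0.897, -0.442, 0.0], [-0.442, -0.897, 0.0], [0.0, -0.0, -1.0]]
ft_force: [-0.5, 0.3, 0.5]
opening: -0.0002
```

```bash
python3 look.py 7
```

```text
6.5833 tcp case mm [-92.4  36.3  84. ] F case [-0.59  0.06  0.45] open -0.00018966142060468364
[[1.0, -0.0, 0.0], [-0.0, -1.0, 0.0], [0.0, -0.0, -1.0]]
```

View pics/w7.png

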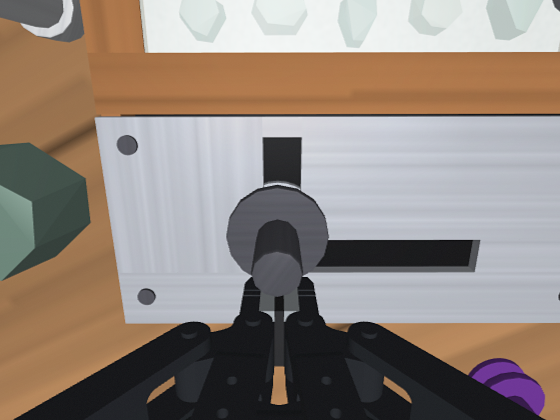

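View pics/sz7.png

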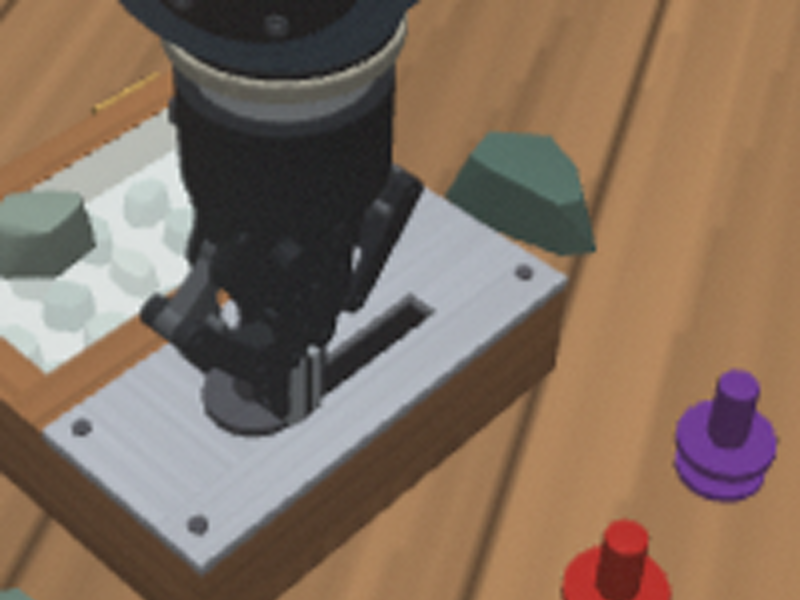

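The knob is rounding the corner, at about x = −73 now, with low force. Pushing on to just short of the end.

Request:
drive_tool(motion=[[[4,0,0,0,0,0],[9,0,0,0,0,0],[14,0,0,0,0,0],[19,0,0,0,0,0],[23,0,0,0,0,0],[26,0,0,0,0,0],[28,0,0,0,0,0],[30,0,0,0,0,0],[31,0,0,0,0,0],[31,0,0,0,0,0]]])

```text
t: 7.52
position: [0.5513, 0.1472, 0.0838]
orientation: [[0.897, -0.442, 0.0], [-0.442, -0.897, 0.0], [0.0, -0.0, -1.0]]
ft_force: [-0.5, -0.0, 0.3]
opening: -0.0003
```

Request:
drive_tool(motion=[[[0.5,0,0,0,0,0],[1,0,0,0,0,0],[1.5,0,0,0,0,0],[1.5,0,0,0,0,0]]])

```text
t: 7.85
position: [0.5525, 0.1466, 0.0838]
orientation: [[0.897, -0.442, -0.0], [-0.442, -0.897, -0.0], [-0.0, 0.0, -1.0]]
ft_force: [-0.4, -0.7, -0.4]
opening: 0.0
```

```bash
python3 look.py 8
python3 - <<'E'
from ray import *
cv2.imwrite('pics/wz8.png',cv2.resize(cv2.imread('pics/w8.png')[100:330,180:400],None,fx=2.6,fy=2.6,interpolation=cv2.INTER_CUBIC))
E
```

```text
7.85 tcp case mm [-60.4  36.3  83.8] F case [-0.02 -0.8  -0.39] open 1.6401613404530787e-05
[[1.0, -0.0, -0.0], [-0.0, -1.0, -0.0], [-0.0, 0.0, -1.0]]
```

View pics/wz8.png

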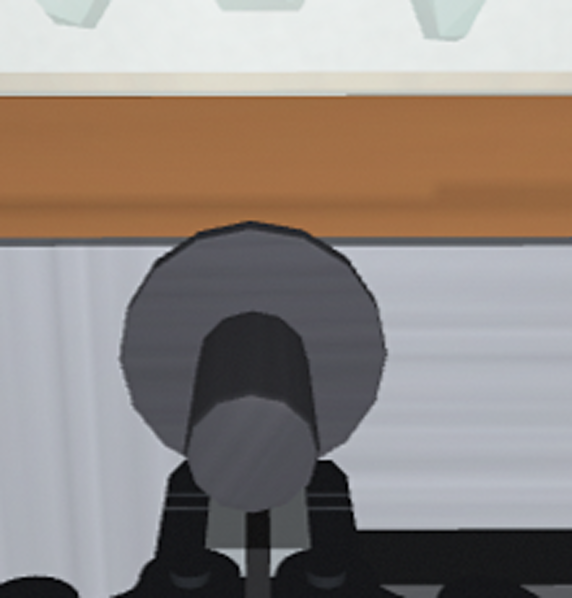

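The collar now overlaps the lid's edge, with the knob at x ≈ −41. Creeping to the end stop and watching the force.

Request:
drive_tool(motion=[[[0.5,0,0,0,0,0],[1,0,0,0,0,0],[1.5,0,0,0,0,0],[1.5,0,0,0,0,0]]])

```text
t: 8.28
position: [0.5539, 0.1459, 0.0838]
orientation: [[0.897, -0.442, 0.0], [-0.442, -0.897, 0.0], [0.0, -0.0, -1.0]]
ft_force: [-0.4, 0.9, 0.7]
opening: 0.0
```

Request:
drive_tool(motion=[[[0.5,0,0,0,0,0],[0.8,0,0,0,0,0],[0.8,0,0,0,0,0]]])

```text
t: 8.53
position: [0.5546, 0.1456, 0.0838]
orientation: [[0.897, -0.442, 0.0], [-0.442, -0.897, 0.0], [0.0, -0.0, -1.0]]
ft_force: [-1.1, 0.2, 0.9]
opening: 0.0002
```

Request:
drive_tool(motion=[[[0.4,0,0,0,0,0],[0.7,0,0,0,0,0],[0.7,0,0,0,0,0]]])

```text
t: 8.78
position: [0.5552, 0.1452, 0.0838]
orientation: [[0.897, -0.442, 0.0], [-0.442, -0.897, 0.0], [0.0, -0.0, -1.0]]
ft_force: [-1.2, 0.8, 0.7]
opening: 0.0
```

Request:
drive_tool(motion=[[[0.4,0,0,0,0,0],[0.7,0,0,0,0,0],[0.7,0,0,0,0,0]]])

```text
t: 9.03
position: [0.5557, 0.145, 0.0838]
orientation: [[0.897, -0.442, -0.0], [-0.442, -0.897, 0.0], [-0.0, 0.0, -1.0]]
ft_force: [-2.1, 1.0, 0.7]
opening: 0.0001
```

Request:
drive_tool(motion=[[[0.4,0,0,0,0,0],[0.6,0,0,0,0,0],[0.6,0,0,0,0,0]]])

```text
t: 9.28
position: [0.5561, 0.1448, 0.0838]
orientation: [[0.897, -0.442, -0.001], [-0.442, -0.897, 0.0], [-0.001, 0.0, -1.0]]
ft_force: [-5.6, 1.6, 2.6]
opening: 0.0002
```

```bash
python3 look.py 9
python3 - <<'E'
from ray import *
cv2.imwrite('pics/wz9.png',cv2.resize(cv2.imread('pics/w9.png')[100:330,180:400],None,fx=2.6,fy=2.6,interpolation=cv2.INTER_CUBIC))
E
```

```text
9.2833 tcp case mm [-56.4  36.2  83.8] F case [-5.76 -1.04  2.63] open 0.00017664309230945024
[[1.0, -0.0, -0.001], [-0.0, -1.0, -0.0], [-0.001, 0.0, -1.0]]
```

View pics/wz9.png

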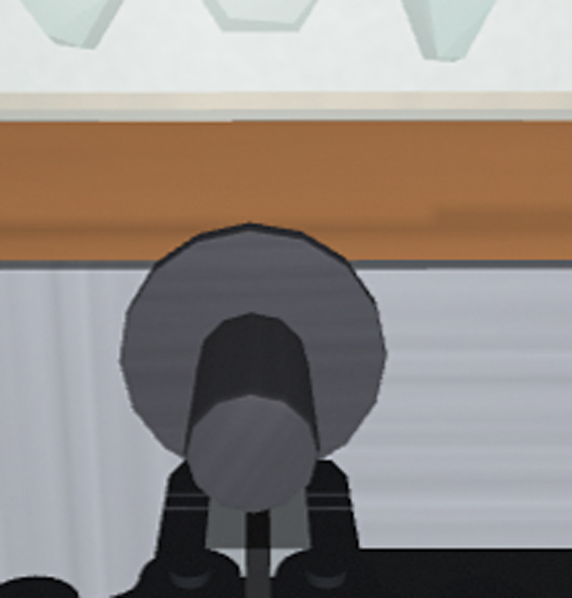

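The force rose to about 6 N, so the knob has met the end stop. Retreating along −x, lifting well clear and checking.

Request:
drive_tool(motion=[[[-2,0,0,0,0,0],[-8,0,0,0,0,0],[-18,0,0,0,0,0],[-25,0,-15,0,0,0],[-30,0,-45,0,0,0],[-40,0,-80,0,0,0],[-60,0,-110,0,0,0],[-80,0,-130,0,0,0],[-80,0,-130,0,0,0],[-80,0,-130,0,0,0]]])

```text
t: 10.22
position: [0.4841, 0.1807, 0.2148]
orientation: [[0.897, -0.441, 0.003], [-0.441, -0.897, 0.001], [0.002, -0.002, -1.0]]
ft_force: [0.3, -0.3, -0.7]
opening: -0.0
```

```bash
python3 look.py 10
python3 - <<'E'
from h import *
cv2.imwrite('pics/scene10.png',robot.read_camera('scene'))
a=cv2.imread('pics/scene10.png')[185:315,195:355];cv2.imwrite('pics/sc10.png',cv2.resize(a,None,fx=4.5,fy=4.5,interpolation=cv2.INTER_CUBIC))
E
```

```text
10.2167 tcp case mm [-136.8   36.6  214.8] F case [ 0.39 -0.12 -0.67] open -1.0680810368626706e-05
[[1.0, 0.001, 0.002], [0.001, -1.0, 0.002], [0.002, -0.002, -1.0]]
```

View pics/w10.png

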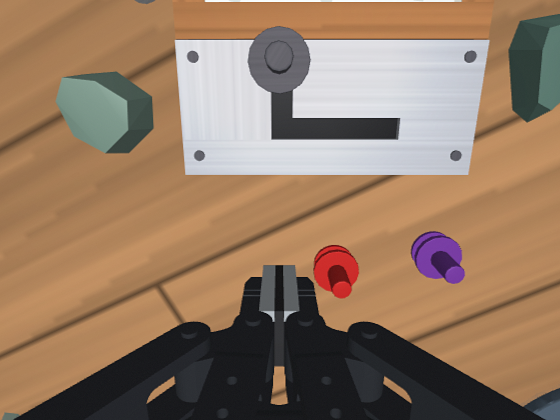

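View pics/sz10.png

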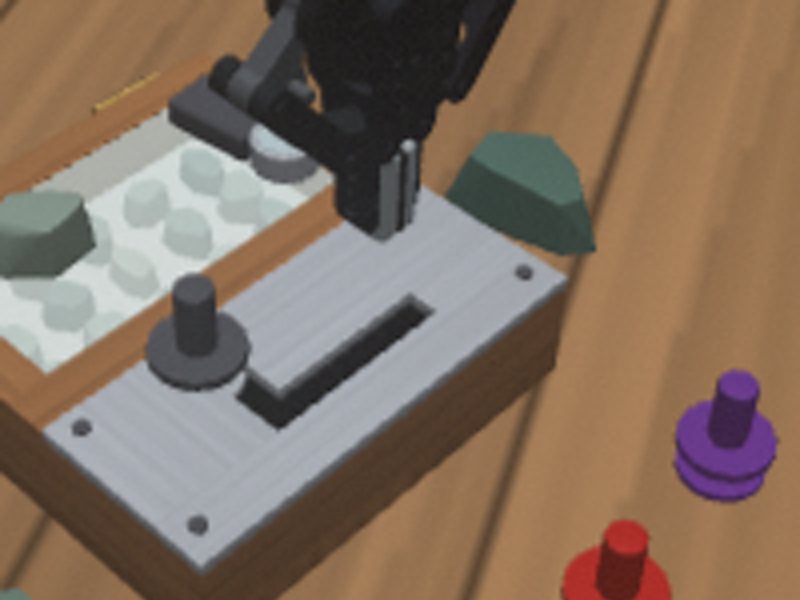

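View pics/sc10.png

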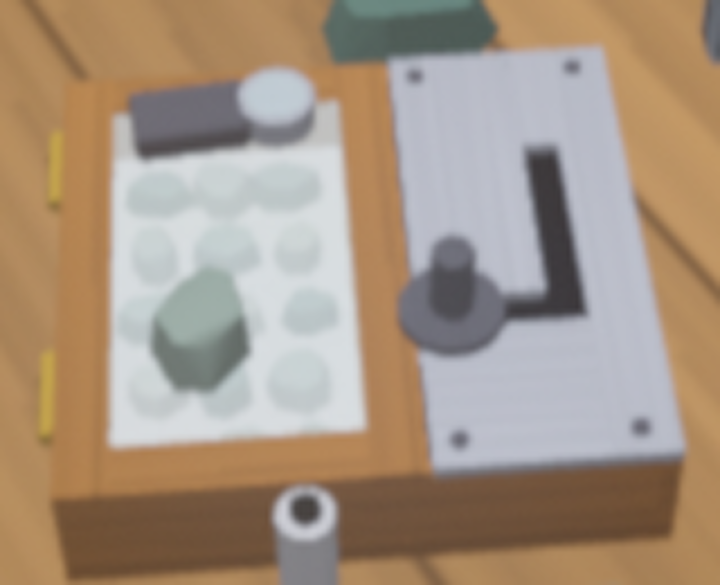

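Run:
```python
from h import *
sc=np.array([(453,252),(452,311)],float);sd=np.array([(195,288),(197,346)],float)
X=tri((sc+.5)/4.5-.5+[195,185],(sd+.5)/4-.5+[190,150]);t=-.458
R=np.array([[np.cos(t),-np.sin(t),0],[np.sin(t),np.cos(t),0],[0,0,1]])
print(((X-[.59065,.08736,0])@R*1e3).round(1))
robot.close_job()
```

```text
[[-38.   36.9  98.3]
 [-37.8  38.1  64. ]]
the job is handed in; nothing more can be done
```

The lid is bolted. I pushed the knob with shut fingertips along the long leg to the corner, then round it and up the short leg until it met the end stop. I never gripped or lifted it. Then I backed off, raised the tool well clear and handed the job in at about 10.5 s.

**Knob position:** the last two-view check puts its top at case (−38.0, +36.9) mm and its collar at (−37.8, +38.1) mm. In x that matches the end stop at −38 mm. In y the collar reading is about 1 mm beyond the +37 mm the slot allows, within measuring error. The knob stands flat with its collar over the lid's edge.

**Force:** contact stayed around 1–2 N while sliding and reached about 6 N at the end stop. In the long leg I stopped about 0.7 mm short of the stop, so the corner was confirmed by camera only.

**Surroundings:** the lid stone, loupe and torch look unmoved in the scene picture, and nothing seen of the two stones beside the case looks moved. I judged this by eye and did not measure it.

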